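Click the revolver stop to the red screw and push the offcut up to it

TASK

Set up the little cut-off box for the next cut: flick the edge of the black star wheel with a fingertip, click by click, until the stop screw with the red cap points straight down the channel at the white offcut. Then push the offcut along the channel with a fingertip until its end rests against the red cap. Do not take hold of the wheel, do not lift or tip the offcut, and leave the other things on the table alone.

Things in the scene. Friction and masses are not known exactly. Their poses are not given: they have to be found in the camera images.
- cutoff_box: Cut-off box bolted to the table (placed anew each start, turned up to 0.25 rad): plywood base 290 x 130 x 12 mm. Origin: centre of its underside, on the table; x runs along the channel from its open near end to the revolver stop, z up. Upright stop axis at x = 92 mm, y = 0. Channel 66 mm wide about y = 0, floor at z = 12 mm, rails 12 mm thick, top z = 32 mm, from x = -145 to 30 mm.
- turret (a joint): Turn of the revolver stop (star wheel, hub and screws in one), rad, counterclockwise from above. 0 or any full turn = red-capped screw points along -x of the box, down the channel. A spring roller holds it at a click every 60 deg (1.047); left alone it snaps to the nearest. Turns endlessly both ways; starts 1 to 3 clicks below 0 (-1.05, -2.09 or -3.14). One click takes 3 to 6 N at a lobe.
- wheel_top (a point): Centre of the black star wheel's top face, on its axis, 60 mm above the table; bolt head 7 mm higher. Wheel 22 mm thick (38 to 60 mm above the table): disc of radius 24 mm with six straight-sided, round-ended lobes 11 mm wide reaching to 40 mm from the axis, each right above a screw, so at a click one lobe points along -x of the box. Red dot on the lobe above the red-capped screw, small white ones on the others.
- red_tip (a point): Centre of the flat end of the red cap (12 mm across), 50 mm from the wheel's axis, 21 mm above the table. Five other screws, with black caps, end 36, 40, 45, 55 and 60 mm from the axis at the same height; all lie below 27 mm, so a fingertip at wheel height passes over them.
- offcut: White-faced chipboard offcut 62 x 105 x 18 mm, 80 g, lying flat in the channel, its 105 mm length (own y axis) along it. Origin: centre of its underside, 52.5 mm from either end. Loose, slides easily, 2 mm play on each side; its top is 30 mm above the table. It starts 20 to 37 mm short of where the red cap will stop it, clear of all the screws as they swing.
- tape_measure: Yellow tape measure standing on edge, 36 x 75 x 60 mm; loose, leave it alone. Origin: centre of its underside.
- feed_wheel: Black spare roller wheel, 45 mm across, 24 mm high; loose, leave it alone. Origin: centre of its underside.
- test_block: Brown wooden block 28 x 50 x 28 mm; loose, leave it alone. Origin: centre of its underside.
- push_stick: Plywood push stick lying flat, 42 x 232 x 12 mm; loose, leave it alone. Origin: centre of its underside.
- nail_box: Small flat box of pins with a clear lid, 30 x 64 x 18 mm; loose, leave it alone. Origin: centre of its underside.
- crayon: Blue lumber crayon, 10 x 82 x 11 mm; loose, leave it alone. Origin: centre of its underside.
Things that resemble listed ones, but are neither listed nor needed, are in the scene too. What is shaped like the offcut but green or pink is not meant.

How it is judged (in metres and radians):
On the way, in this order (a step that is already met when the one before it is completed fails the run):
1. the wheel rests at the click where the red-capped screw points down the channel (y of red_tip in the frame of cutoff_box between -0.007 and 0.007 m and x of red_tip in the frame of cutoff_box below 0.06 m and velocity of joint turret between -0.1 and 0.1 rad/s), for 0.2 s.
2. the offcut's end rests against the red cap (y of red_tip in the frame of cutoff_box between -0.007 and 0.007 m and x of red_tip in the frame of cutoff_box below 0.06 m and x of offcut in the frame of cutoff_box between -0.0135 and -0.006 m and linear speed of offcut below 0.01 m/s), for 0.2 s.
At the end, for the whole second after the job is handed in: The wheel rests with the red-capped screw pointing down the channel (its end within 7 mm of the channel's middle line), and the offcut lies still and flat on the channel floor with its end against the red cap, with a gap of at most 3 mm (all of step 2 and velocity of joint turret between -0.1 and 0.1 rad/s and z of offcut in the frame of cutoff_box below 0.016 m and angle between offcut's own z axis and vertical below 0.08 rad); the robot touches nothing.
It fails at once if the offcut is lifted or tipped (z of offcut in the frame of cutoff_box above 0.022 m or angle between offcut's own z axis and vertical above 0.15 rad).
It fails at once if the hand takes hold of the wheel: the middle of the grip comes over the wheel's centre (within 24 mm of its axis) and down to it, instead of staying at the edge (horizontal distance between the grasp point and wheel_top below 0.024 m and height (world z) of the grasp point below 0.085 m).
It fails at once if another loose thing is moved by more than 20 mm (distance of any of tape_measure, feed_wheel, test_block, push_stick, nail_box, crayon from where it was at the start of the episode above 0.02 m).
It also fails if it takes over 51 s, if anything falls off the work surface, if the arm or the gripper's body presses on something with over 40 N, if the wrist force passes 120 N, or if a joint passes its speed limit or range.

ROBOT

A 6-joint arm with a two-finger parallel gripper is mounted at the origin on a cart in front of the work surface, level with it; the furniture and walls round the work are solid. World frame = base frame: x ahead of the robot, y to its left, z up, the work surface at z = 0. Lengths are in mm, angles in rad, forces in N, time in s.
With the tool pointing down it reaches from about 300 to 1000 mm from the base axis. Payload 5.1 kg.
Tool frame: the origin (TCP) lies on the centre line of the jaws, within the pads' length; the fingertips stand 11 mm ahead of it and the grasp point (between the pads) lies 8 mm behind it; z points along the fingers, y is the direction in which the jaws open and shut (so a half turn about z gives the same grasp; the last joint's range is limited). The gripper opens to 95 mm and grips with 3 to 60 N. Pads are 20 mm wide; open, the fingers measure 119 mm over their backs; the gripper's body (75 mm by 180 mm) begins 59 mm behind the grasp point.
Start: joints at [-1.275, 0.124, 1.65, -0, 1.367, -0.083], TCP at [240.341, -603.921, 225.656] pointing down, gripper open.
Joint ranges: [-2.61, 2.61], [-1.02, 2.33], [0.03, 2.71], [-1.35, 4.49], [0.32, 2.68], [-2.91, 2.91]. Speed limits (rad/s): [2.57, 2.57, 3.14, 3.14, 3.14, 3.14].

INTERFACE

Orientations are given as [roll, pitch, yaw] about the fixed x, y, z axes, in that order (R = Rz(yaw) Ry(pitch) Rx(roll)).
In Python, from plant import ctrl, solver, grab_frame gives the robot as it stands. The module is installed in compiled form; this text tells all that it offers. Calls block until the motion is done:
- ctrl.move_pose(position, orientation): joint-space move of the TCP to a pose.
- ctrl.move_linear(position, rot=None, rate=150, max_force=None): straight line of the TCP; rot=None keeps the orientation; rate is the mean speed in mm/s. With max_force (N) it stops when the force on the tool has changed by that much, and returns True; else False.
- ctrl.goto_joints(angles): joint-space move.
- ctrl.set_gripper(opening, grip_force=None): finger opening in mm; grip_force is the grip in N (None keeps the last); returns when the fingers have stopped.
- ctrl.dwell(seconds).
- solver.ik(position, orientation): joint angles nearest the present ones, or None.
- grab_frame(name): name is "side" or "top" or "wrist"; returns a dict with "image" (420x560x3 uint8, red, green, blue), "fov_y" (degrees; the focal length in pixels is half the picture's height over the tangent of half this angle, whatever the lens; pixels are square), "cx", "cy" (the principal point, pixels), "R" (3x3) and "t" (3): a world point X has camera coordinates R X + t; the wrist camera has in their place "T_tool_cam" (4x4, takes a point from camera to tool coordinates, whose origin is the TCP and whose axes are the flange's). Camera axes: x right, y down, z forward; pixel columns grow to the right and rows downward; lengths in mm; the calibration is good to about 2 mm. A picture is of the moment at which its call begins: read the wrist's pose just before it. There is no depth.
A pose or a line that the arm cannot do raises ctrl.MotionError and nothing moves.
- ctrl.finish_job(): hands the job in, once; it reports no verdict.
Readings, each from a call of its own:
- ctrl.read_time(): time.
- ctrl.read_qpos(): joint angles.
- ctrl.read_qd(): joint speeds.
- ctrl.read_tau(): joint torques, N m.
- ctrl.read_tcp_pos(): TCP position.
- ctrl.read_tcp_rot(): TCP orientation.
- ctrl.read_wrist_force(): force on the tool from outside, world axes, zero at the start.
- ctrl.read_torque(): the same for the moment, N m.
- ctrl.read_finger_gap(): finger opening in mm.
Only numpy, scipy, OpenCV 4.12 (cv2) and the standard library are available. Lean on these libraries where they do the work, as an engineer would, in place of code of your own. Each camera call takes 0.05 s, during which the arm holds its last target.

## Working session

There is one attempt and no reset: what is moved stays moved. The work goes in short steps, each a Python script; the robot and the scene stay as the last script left them, time stands still between calls to the robot, and variables do not carry over. Pictures are saved under pics/ and viewed, and the job is handed in when it is done.

```bash
mkdir -p pics; cat > h.py <<'E'
from plant import ctrl, solver, grab_frame
import numpy as np, cv2
def save(n,f):
    g=grab_frame(f); cv2.imwrite('pics/'+n+'.png',g['image'][:,:,::-1]); return g
def foc(g): return 210/np.tan(np.radians(g['fov_y'])/2)
def ray(g,u,v,z,R=None,t=None):
    R=g['R'] if R is None else R; t=g['t'] if t is None else t
    R=np.array(R);t=np.array(t);f=foc(g)
    d=R.T@np.array([(u-g['cx'])/f,(v-g['cy'])/f,1]);c=-R.T@t
    return c+d*(z-c[2])/d[2]
def proj(g,X):
    c=np.array(g['R'])@np.array(X,float)+np.array(g['t']);f=foc(g)
    return c[0]/c[2]*f+g['cx'],c[1]/c[2]*f+g['cy']
E
python3 - <<'E'
from h import *
for f in('top','side'):
    g=save(f+'0',f); print(f,g['fov_y'],g['cx'],g['cy'],np.round(g['R'],3).tolist(),g['t'])
print(ctrl.read_time(),ctrl.read_tcp_rot())
E
```

```text
top 44.39168964588317 280.22830706490487 211.6439471121758 [[0.011, -1.0, -0.003], [-0.977, -0.01, -0.212], [0.212, 0.006, -0.977]] [ -69.32038872  470.8336952  1416.45916472]
side 46.40951896956164 276.81345959891735 221.66966983214272 [[-0.999, 0.045, -0.009], [0.034, 0.598, -0.801], [-0.03, -0.8, -0.599]] [ 447.17301763   90.59678288 1500.05527578]
0.1 [-3.13974341e+00 -1.56166697e-04  3.78790669e-01]
```

View pics/top0.png

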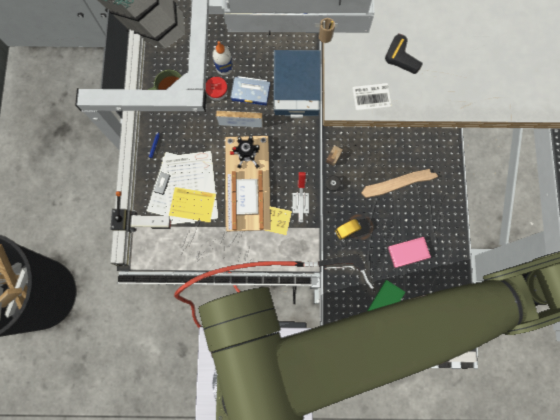

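View pics/side0.png

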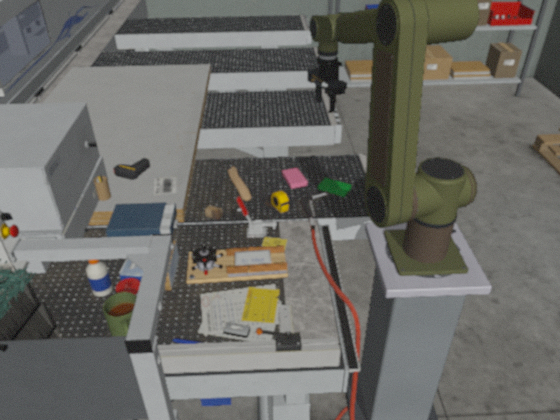

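The box with the star wheel is at about (247,150) in the top view, and the white offcut in its channel at about (246,197). Look-alikes: the pink piece at (409,252), the green one at (386,297), and the white label and paper at (371,96) and (185,180). The white piece in the channel is the one I want. I'll crop in on it.

```bash
python3 - <<'E'
from h import *
for n,(x0,x1,y0,y1) in {'top0':(205,305,100,240),'side0':(170,310,230,300)}.items():
    im=cv2.imread(f'pics/{n}.png')[y0:y1,x0:x1]
    s=4 if n=='top0' else 5
    cv2.imwrite(f'pics/{n}c.png',cv2.resize(im,None,fx=s,fy=s,interpolation=cv2.INTER_CUBIC))
g=grab_frame('top')
for u,v in((247,149),(246,197),(226,137),(267,136),(227,231),(270,230)): print(u,v,ray(g,u,v,12 if v!=149 else 60).round(1))
E
```

```text
247 149 [654.8  34.6  60. ]
246 197 [522.9  37.4  12. ]
226 137 [709.  102.7  12. ]
267 136 [713.4 -21.2  12. ]
227 231 [420.7  90.   12. ]
270 230 [425.  -34.8  12. ]
```

View pics/top0c.png

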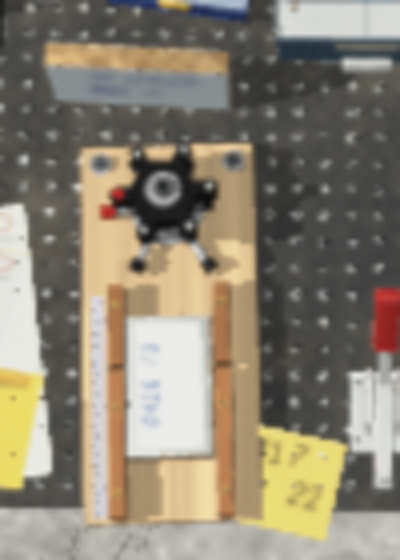

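View pics/side0c.png

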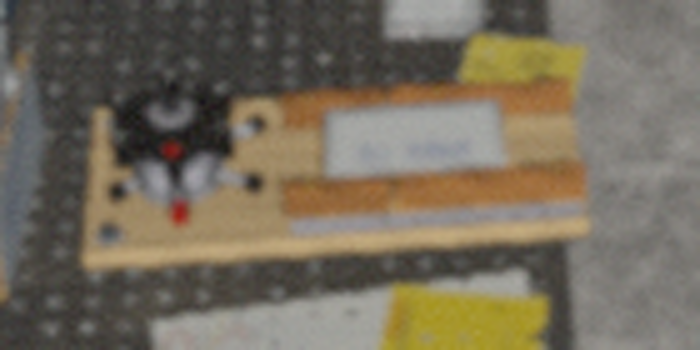

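```bash
python3 - <<'E'
from h import *
g=grab_frame('wrist'); print(np.round(g['T_tool_cam'],3).tolist(),g['fov_y'])
g=grab_frame('top'); im=g['image'][100:240,205:305,::-1]
cv2.imwrite('pics/top1c.png',cv2.resize(im,None,fx=4,fy=4,interpolation=cv2.INTER_CUBIC))
for yaw in(0,1.57,-1.57,3.14): print(yaw,solver.ik([520,38,330],[np.pi,0,yaw]))
print(ctrl.read_time())
E
```

```text
[[-0.001, -0.962, -0.273, 76.165], [1.0, -0.001, 0.001, -0.241], [-0.001, -0.273, 0.962, -159.862], [0.0, 0.0, 0.0, 1.0]] 62.91485659496349
0 [-3.00374810e-02 -2.08185161e-01  1.79900257e+00 -4.44089210e-16
  1.55077524e+00  1.54075885e+00]
1.57 [-0.03003748 -0.20818516  1.79900257  0.          1.55077524 -0.02924115]
-1.57 None
3.14 [-0.03003748 -0.20818516  1.79900257  0.          1.55077524 -1.59924115]
0.25
```

View pics/top1c.png

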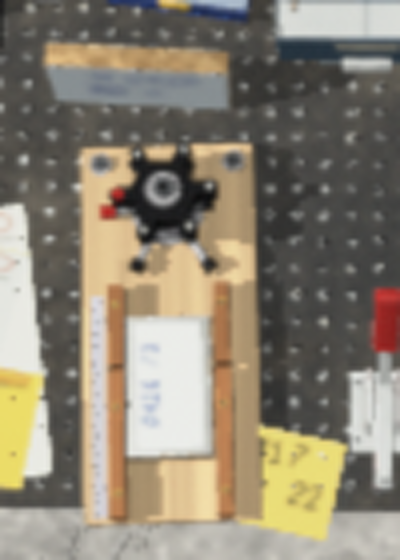

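```bash
python3 - <<'E'
from h import *
ctrl.move_pose([640,38,290],[np.pi,0,0])
print(ctrl.read_tcp_pos(),ctrl.read_tcp_rot(),ctrl.read_time())
import json
p=ctrl.read_tcp_pos();r=ctrl.read_tcp_rot()
g=save('w1','wrist'); save('side1','side')
np.savez('w1.npz',p=p,r=r,T=g['T_tool_cam'])
E
```

```text
[640.02679966  37.20168505 289.88152918] [ 3.14140536e+00  1.59428737e-04 -1.06319354e-03] 2.9333
```

View pics/w1.png

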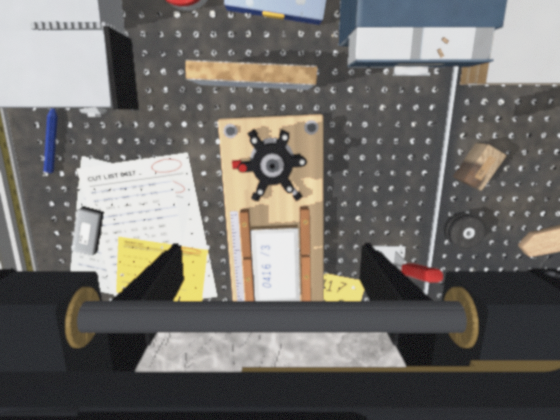

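View pics/side1.png

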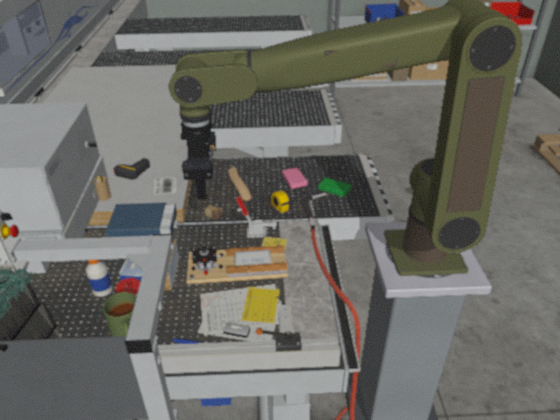

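```bash
python3 - <<'E'
import cv2
im=cv2.imread('pics/w1.png')[105:305,205:345]
cv2.imwrite('pics/w1c.png',cv2.resize(im,None,fx=4,fy=4,interpolation=cv2.INTER_CUBIC)[:600])
E
```

```text
(no output)
```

View pics/w1c.png

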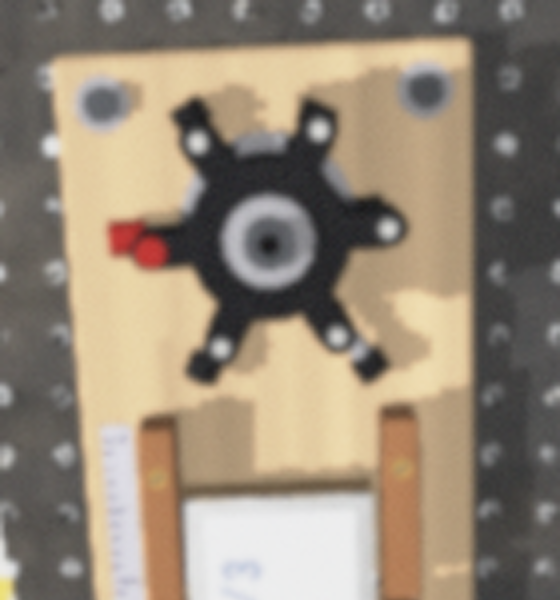

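```bash
cat >> h.py <<'E'
from scipy.spatial.transform import Rotation as Ro
def wext(p,r,T):
    M=np.eye(4);M[:3,:3]=Ro.from_euler('xyz',r).as_matrix();M[:3,3]=p
    W=np.linalg.inv(M@np.array(T)); return W[:3,:3],W[:3,3]
def wgrab(n):
    p=ctrl.read_tcp_pos();r=ctrl.read_tcp_rot()
    g=save(n,'wrist'); g['R'],g['t']=wext(p,r,g['T_tool_cam']); return g
E
python3 - <<'E'
from h import *
g=wgrab('w2'); print(g['cx'],g['cy'])
q=lambda u,v:(205+(u-1.5)/4,105+(v-1.5)/4)
print('bolt',ray(g,*q(268,242),67))
for n,u,v,z in(('far left',53,60,12),('far right',472,40,12),('screwL',102,103,14),('screwR',427,90,14),('reddot',150,252,60),('dotR',388,229,60),('dotUL',198,142,60),('dotUR',318,130,60),('dotLL',220,348,60),('dotLR',338,336,60),('railLfar',160,418,32),('railRfar',397,408,32),('off L',186,497,30),('off R',375,490,30),('redcap',111,240,21)):
    print(n,ray(g,*q(u,v),z).round(1))
print(ctrl.read_time())
E
```

```text
271.3519162727397 211.23064090005545
bolt [661.02283088  36.53800943  67.        ]
far left [709.3 102.6  12. ]
far right [715.1 -26.3  12. ]
screwL [696.5  87.7  14. ]
screwR [700.2 -12.7  14. ]
reddot [657.2  70.1  60. ]
dotR [663.6   2.5  60. ]
dotUL [688.  56.  60.]
dotUR [691.2  22.6  60. ]
dotLL [629.2  50.5  60. ]
dotLR [632.7  16.3  60. ]
railLfar [600.4  70.7  32. ]
railRfar [603.5  -4.1  32. ]
off L [573.4  63.   30. ]
off R [575.7   2.1  30. ]
redcap [655.1  85.5  21. ]
3.0833
```

The wheel centre is near (660, 36), the box yaw is about 0.04 rad, and the channel runs toward -x. The red screw points along +y at about -87° (the image shows the red dot at crop pixel (150,252)), which isn't on a listed click, so I'll check it after each push. I'll flick using one finger of the open hand, with the jaws along the channel.

```bash
python3 - <<'E'
from h import *
yaw=1.57+.04
ctrl.move_pose([619,74,140],[np.pi,0,yaw])
print(ctrl.read_tcp_pos(),ctrl.read_finger_gap(),ctrl.read_time())
wgrab('w3')
E
```

```text
[619.43532245  73.90447706 140.58472971] 95.0438852544663 4.4667
```

View pics/w3.png

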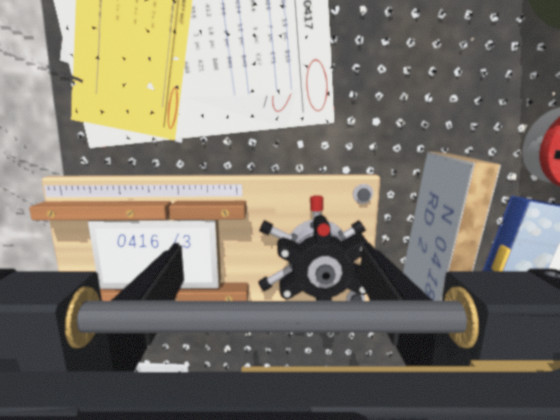

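The red dot is at (323,230), still pointing +y, and the right finger's tip is at about (355,240), beside the red lobe. Next I descend and push toward -x.

```bash
python3 - <<'E'
from h import *
a=.04
print(ctrl.move_linear([620,74,57],rate=80,max_force=8), ctrl.read_tcp_pos(), ctrl.read_wrist_force())
wgrab('w4')
hit=ctrl.move_linear([598,73,57],rate=50,max_force=25)
print(hit,ctrl.read_tcp_pos(),ctrl.read_wrist_force())
wgrab('w5')
print(ctrl.read_time())
a=np.hstack([cv2.imread('pics/w4.png'),cv2.imread('pics/w5.png')]);cv2.imwrite('pics/w45.png',cv2.resize(a[100:400],None,fx=.71,fy=.71))
E
```

```text
False [620.61575326  74.00995833  57.79395117] [-0.62301627  0.05141264  0.3978391 ]
False [598.20656736  73.05000409  57.57527388] [2.8862036  1.20981418 1.18019366]
6.4
```

View pics/w45.png

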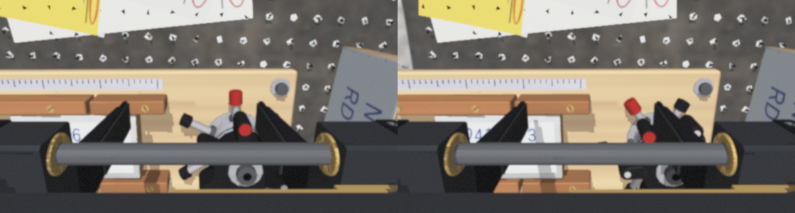

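The red cap moved from (235,97) to (632,107)-397 in the side-by-side picture, so the wheel turned CCW by about 30°. I'll back off, lift a little and look.

```bash
python3 - <<'E'
from h import *
ctrl.move_linear([601,74,57],rate=60)
ctrl.move_linear([598,110,130],rate=150)
ctrl.dwell(.2)
wgrab('w6')
print(ctrl.read_time())
E
```

```text
7.5917
```

View pics/w6.png

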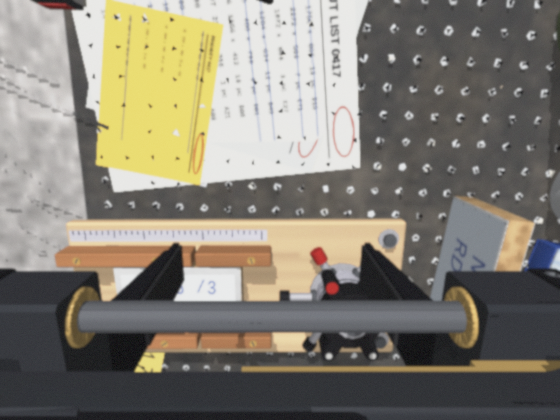

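One click of turn is left: a black screw now points down the channel and the red dot is at (332,287), 60° short. The same stroke on the next lobe should finish it.

```bash
python3 - <<'E'
from h import *
ctrl.move_linear([644,90,110],rate=150)
ctrl.move_linear([644,75,57],rate=100,max_force=8); print(ctrl.read_tcp_pos(),ctrl.read_wrist_force())
for x in (625,610,602):
    print(ctrl.move_linear([x,74,57],rate=45,max_force=25),ctrl.read_tcp_pos().round(1),ctrl.read_wrist_force().round(1))
ctrl.move_linear([606,76,57],rate=60)
ctrl.move_linear([606,110,130],rate=150)
ctrl.dwell(.2)
wgrab('w7')
print(ctrl.read_time())
E
```

```text
[644.06908102  74.91315812  56.81768888] [ 0.50407347 -0.46600695 -0.48842598]
False [626.7  75.2  59. ] [3.  4.3 0.3]
False [609.3  73.8  56.9] [-0.1  0.5 -0.2]
False [601.5  73.9  56.8] [ 0.4  0.  -0.5]
11.3667
```

View pics/w7.png

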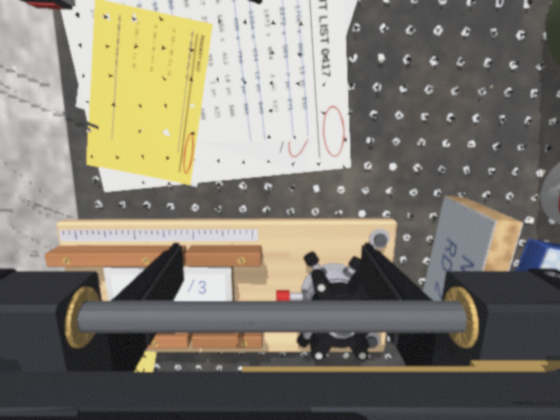

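The red cap at (283,296) now points straight down the channel at the offcut. Next I close the fingers and move behind the offcut.

```bash
python3 - <<'E'
from h import *
ctrl.set_gripper(0,10)
ctrl.move_pose([444,27.6,110],[np.pi,0,.04])
print(ctrl.read_tcp_pos(),ctrl.read_finger_gap(),ctrl.read_time())
wgrab('w8'); g=save('top2','top')
cv2.imwrite('pics/top2c.png',cv2.resize(g['image'][100:240,205:305,::-1],None,fx=4,fy=4,interpolation=cv2.INTER_CUBIC))
E
```

```text
[444.48371258  27.64331003 110.37225494] 0.3672403258939631 14.15
```

View pics/w8.png

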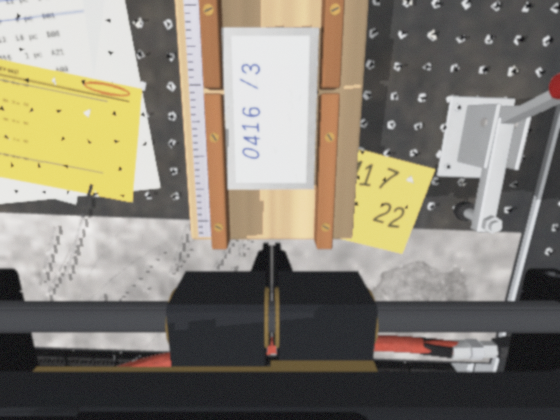

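View pics/top2c.png

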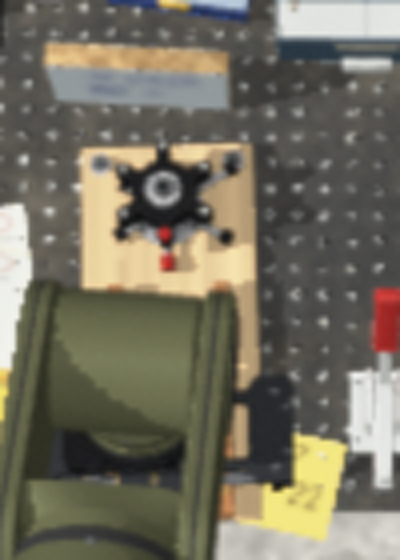

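The top crop shows the red cap at (167,262), straight below the hub at (163,187). In the wrist view the offcut's near end is centred at (269,188) and the fingertips sit behind it on the centre line.

```bash
python3 - <<'E'
from h import *
g=wgrab('w9')
e=ray(g,269,188,30);print('near end',e,[ray(g,u,v,32).round(1) for u,v in((219,248),(325,248))])
print(ctrl.move_linear([444,27.6,29],rate=80,max_force=8),ctrl.read_tcp_pos(),ctrl.read_wrist_force())
c,s=np.cos(.042),np.sin(.042)
tx=lambda x:[568.4+c*x,32.6+s*x-.2,29]
for x,r,f in((-83,40,6),(-66,20,5)):
    print(ctrl.move_linear(tx(x),rate=r,max_force=f),ctrl.read_tcp_pos().round(1),ctrl.read_wrist_force().round(2))
wgrab('w10');print(ctrl.read_time())
E
```

```text
near end [469.7056259   30.22163156  30.        ] [array([423.2,  65.6,  32. ]), array([426.3, -13.1,  32. ])]
False [444.57924897  27.56393917  29.59581153] [-0.49252573 -0.08451338 -0.08247523]
False [485.4  28.9  29. ] [ 0.47 -0.61  0.44]
True [494.4  29.4  28.4] [ 0.29  0.03 -0.3 ]
17.25
```

View pics/w10.png

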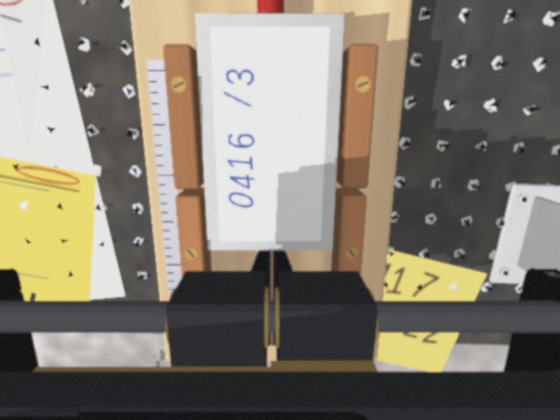

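The offcut's far edge is at the red cap, near (270,13), and the force stop triggered where contact was expected. I'll back off and check the gap.

```bash
python3 - <<'E'
from h import *
ctrl.move_linear([470,28.2,29],rate=80)
ctrl.move_linear([470,28.2,130],rate=150)
ctrl.move_linear([560,33,160],rate=150)
ctrl.dwell(.2)
g=wgrab('w11')
print(ray(g,269,188,30)[:1],ctrl.read_time())
for n,X in(('redtip',[568.4+42*.999,32.6+42*.042,21]),('axis',[660.3,36.3,67]),('far end exp',[568.4+42,34.4,30])): print(n,np.round(proj(g,X),1))
cv2.imwrite('pics/w11c.png',cv2.resize(g['image'][60:230,190:370,::-1],None,fx=3.3,fy=3.3,interpolation=cv2.INTER_CUBIC))
import pickle;pickle.dump({k:g[k] for k in g if k!='image'},open('g11.pkl','wb'))
E
```

```text
[573.21670321] 19.55
redtip [271.9 143.3]
axis [272.1  75.1]
far end exp [271.9 144.2]
```

View pics/w11c.png

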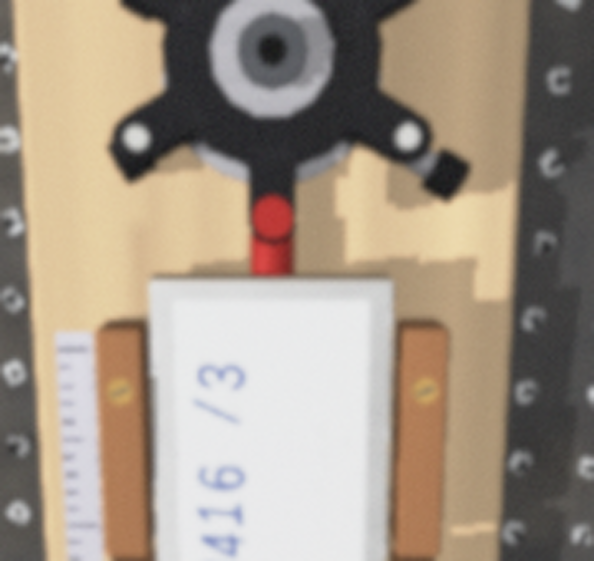

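No wood shows between the cap and the offcut. The offcut edge measures row 144.2, exactly where contact is predicted, and the red dot lies on the channel's middle line. Handing in.

```bash
python3 - <<'E'
from h import *
ctrl.finish_job()
E
```

```text
the job is handed in; nothing more can be done
```

I turned the star wheel with one finger in two strokes until the red-capped screw pointed down the channel. I then pushed the white offcut with closed fingertips until the force stop triggered at the red cap. The job was handed in at about 20 s of the 51 s allowed.

- **Last close picture:** the red dot and cap lie on the channel's middle line. The offcut lies in the channel between its rails, with no visible gap to the cap. Its end edge is at pixel row 144.2, exactly where contact is predicted.
- **Other things:** the hand was raised clear of everything at the end. I did not measure the other loose things again, but no move went near them.
- **One disagreement:** the wheel started at about -87°, between clicks, rather than on one of the listed start clicks. The first push took it to -60° and the second to 0.

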